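# Close the sharps bins after the injection session

### The arm

A 6-joint arm with a two-finger parallel gripper is mounted at the origin on the work surface. World frame = base frame: x ahead of the robot, y to its left, z up, the work surface at z = 0. Lengths are in m, angles in rad, forces in N, time in s.
With the tool pointing down it reaches from about 0.35 to 0.875 m from the base axis. Payload 4.2 kg.
Tool frame: the origin (TCP) lies on the centre line of the jaws, within the pads' length; the fingertips stand 17 mm ahead of it and the grasp point (between the pads) lies 2 mm behind it (arm.tips_ahead is the distance from the TCP to the fingertips, in m); x points along the fingers, y is the direction in which the jaws open and shut, and the axes are right-handed (so a half turn about x gives the same grasp; the last joint's range is limited). The gripper opens to 87 mm and grips with 3 to 60 N. Pads are 19 mm wide; open, the fingers measure 117 mm over their backs; the gripper's body (75 mm by 190 mm) begins 51 mm behind the grasp point.
Start: joints at [1.56, 0.385, 0.008, 0, -1.194, -0.259], TCP at [0.167, 0.602, 0.24] pointing down, gripper open.
Joint ranges: [-3.14, 3.14], [-1.21, 2.06], [-1.07, 1.41], [-3.16, 2.05], [-2.99, -0.16], [-3.1, 3.1]. Speed limits (rad/s): [2.79, 2.79, 3.14, 3.14, 3.14, 3.14].

### API

Orientations are given as a unit quaternion [w, x, y, z].
In Python, from rig import arm, optics gives the robot as it stands.
- The arm moves only by the tool send_rows, never from a script. Its argument "plan" is one flat list of numbers, 7 for each row, row after row: the shift along the tool's x, y, z in m, then the turn, a rotation vector about the tool's x, y, z in rad, then the opening, from 0 (shut) to 1 (fully open). A call has 1 to 12 rows; each row shifts and turns the commanded pose from where the row before left it, along the tool's axes as they then stand; what a row does not reach is not made up. A row lasts 1/10 s, in which the tool goes at most 50 mm and 8.59 degrees, less where a joint would pass 70% of its speed; a pose out of reach is approached as far as the arm can. A call with a gripper value outside its range is refused whole. The fingers move at their own pace and stop on an object; "newtons" is the grip in N (left out, the last holds). Time passes only in rows, so rows that do not move let the fingers close. It gives the time, the measured TCP pose, the force and the opening at its end, in the units of the state.
- arm.state(): the state, without advancing time (a new reading comes with each control period).
- optics.grab_frame(name): name is "side" or "top" or "wrist"; returns the picture (400x640x3 uint8, blue, green, red); there is no depth.
- optics.camera_info(name): a dict with "fx", "fy", "cx", "cy" (pixels), "k1" (the pictures are not rectified: a ray, as slopes to the right and down, at radius r is drawn at 1 + k1 r^2 times it, then the intrinsics apply), "R" (3x3) and "t" (3): a world point X has camera coordinates R X + t; the wrist camera has in their place "tool_from_camera" (4x4, takes a point from camera to tool coordinates, whose origin is the TCP and whose axes are the tool frame's). Camera axes: x right, y down, z forward; pixel columns grow to the right and rows downward; lengths in m; the calibration is good to about 2 mm. A picture is of the moment at which its call begins: read the wrist's pose just before it. camera_info takes no time and is no camera call.
- arm.sign_off(): hands the job in, once; it reports no verdict.
The state is a dict: "time_s": time; "q": joint angles; "joint_velocities": joint speeds; "effort": joint torques, N m; "eef_pos": TCP position; "tool_rot": TCP orientation; "force": force on the tool from outside, world axes, zero at the start; "torque": the same for the moment, N m; "finger_gap": finger opening in m.
Only numpy, scipy, OpenCV 4.12 (cv2) and the standard library are available. Lean on these libraries where they do the work, as an engineer would, in place of code of your own. Each camera call takes 0.05 s, during which the arm holds its last target.

### The job

The session is over, so close the two sharps bins by pushing the thumb step of each sliding shutter with a fingertip, in whichever order you like. The larger bin is full: push its shutter past the first click and all the way to its end, so that it is locked shut. The smaller bin stays in use: push its shutter only until it drops into the first click, the temporary stop, and never past it into the lock; do not lift the bins out of their brackets, and leave everything else where it stands.

Things in the scene. Friction and masses are not known exactly. Their poses are not given: they have to be found in the camera images.
- big_bracket: Fixed aluminium bracket of the larger sharps bin, origin on the work surface under the bin's centre, x = the shutter's closing direction. The bin in it is a yellow box 190 x 120 x 148 mm (length along x, width, height of the flat lid); a red shutter panel 2.5 mm thick slides on the lid along x in low guides (7 mm) over a rectangular opening.
- big_tab (a point): Centre of the push face of the thumb step on the larger bin's shutter, 156.5 mm above the work surface. The step is a red wedge across the panel: an upright face 52 mm wide, 12 mm tall, rising from the panel (6 mm below this point), facing -x, and a slope falling to +x. Its x = closing direction (level), z up. Behind the face: 22 mm of flat panel, then lid with a 4 mm high end strip.
- big_shutter (a joint): Travel of the larger bin's shutter in m: 0 fully open (starts at 0 to 0.03). Drag about 1.5 N. A first bump (peak about 7 N in all, felt from 12 mm before) and then it drops into the temporary stop at 0.070, centring itself within 1 mm. Beyond, a stiffer bump (peak about 14 N, crest at 0.080) leads to the end stop at 0.090, the final lock, where it is held.
- big_bin (a joint): How far the larger bin has been lifted straight up out of its bracket, in m (0 = seated; that is the only way it can move).
- small_bracket: Fixed aluminium bracket of the smaller sharps bin, origin on the work surface under the bin's centre, x = the shutter's closing direction. The bin in it is a yellow box 160 x 92 x 108 mm (length along x, width, height of the flat lid); a red shutter panel 2.5 mm thick slides on the lid along x in low guides (7 mm) over a rectangular opening.
- small_tab (a point): Centre of the push face of the thumb step on the smaller bin's shutter, 116.5 mm above the work surface. The step is a red wedge across the panel: an upright face 38 mm wide, 12 mm tall, rising from the panel (6 mm below this point), facing -x, and a slope falling to +x. Its x = closing direction (level), z up. Behind the face: 22 mm of flat panel, then lid with a 4 mm high end strip.
- small_shutter (a joint): Travel of the smaller bin's shutter in m: 0 fully open (starts at 0 to 0.03). Drag about 1.5 N. A first bump (peak about 7 N in all, felt from 12 mm before) and then it drops into the temporary stop at 0.054, centring itself within 1 mm. Beyond, a stiffer bump (peak about 14 N, crest at 0.064) leads to the end stop at 0.074, the final lock, where it is held.
- small_bin (a joint): How far the smaller bin has been lifted straight up out of its bracket, in m (0 = seated; that is the only way it can move).
- vial_a: Small amber injection vial, 24 mm across, 50 mm tall, standing on the robot's side between the bins. Loose bystander; origin at the centre of its underside.
- vial_b: Clear injection vial, 28 mm across, 60 mm tall, standing between the bins. Loose bystander; origin at the centre of its underside.
- tape: Roll of white tape lying flat, 72 mm across, 25 mm high. Loose bystander; origin at the centre of its underside.
- pot: Small steel galley pot, 76 mm across, 45 mm high. Loose bystander; origin at the centre of its underside.
- sanitiser: Blue pump bottle, 68 mm across, 177 mm tall, standing beyond the bins. Loose bystander; origin at the centre of its underside.
- glove_box: Blue carton of gloves, 120 x 240 x 70 mm. Loose bystander; origin at the centre of its underside.
- swab_box: White and green carton of swabs, 70 x 110 x 50 mm. Loose bystander; origin at the centre of its underside.
- syringe: Capped syringe lying flat, about 145 mm long, 14 mm thick. Loose bystander; origin at the centre of its underside (barrel axis 7 mm above it, lying along its x).

How it is judged:
At the end, for the whole second after the job is handed in: The larger bin's shutter is in the final lock (within 4 mm of its end, joint above 0.086), the smaller bin's shutter rests in the temporary stop (joint 0.054 within 4 mm), both are at rest, and both bins are seated in their brackets (within 4 mm) (value of joint big_shutter above 0.086 m and value of joint small_shutter between 0.05 and 0.058 m and value of joint each of big_bin, small_bin below 0.004 m and velocity of joint small_shutter between -0.005 and 0.005 m/s and velocity of joint big_shutter between -0.005 and 0.005 m/s); the robot touches nothing.
It fails at once if the smaller bin's shutter is pushed past the temporary stop towards the lock (joint above 0.064) (value of joint small_shutter above 0.064 m).
It fails at once if a bin is lifted more than 10 mm out of its bracket (value of joint any of big_bin, small_bin above 0.01 m).
It fails at once if something else on the table is moved more than 20 mm (distance of any of vial_a, vial_b, tape, pot, sanitiser, glove_box, swab_box, syringe from where it was at the start of the episode above 0.02 m).
It also fails if it takes over 53 s, if anything falls off the work surface, if the arm or the gripper's body presses on something with over 40 N, if the wrist force passes 120 N, or if a joint passes its speed limit or range.

## Working session

There is one attempt and no reset: what is moved stays moved. The work goes in short steps, Python scripts to look and compute and a tool call to move; the robot and the scene stay as the last step left them, time stands still between calls to the robot, and variables do not carry over. Pictures are saved under pics/ and viewed, and the job is handed in when it is done.

Besides the shell and the picture viewer there is one more tool, called after "Request:" in YAML: its name, and indented under it one key for each argument. send_rows: Moves the arm, as the interface text tells. Its arguments: {"type":"object","properties":{"plan":{"type":"array"},"newtons":{"type":"number"}},"required":["plan"]}

```bash
mkdir -p pics; python3 - <<'E'
from rig import arm, optics
import cv2
print(arm.state())
for n in ["side","top","wrist"]:
    cv2.imwrite(f"pics/{n}0.png",optics.grab_frame(n)); print(n,optics.camera_info(n))
E
```

```text
{'time_s': 0.0, 'q': array([ 1.55960806e+00,  3.85562051e-01,  6.59487979e-03, -5.12368028e-04,
       -1.19398739e+00, -2.58578582e-01]), 'joint_velocities': array([-0.00160292,  0.00113839, -0.00048122,  0.00242177, -0.00028496,
       -0.00170631]), 'effort': array([ 2.43792210e-04, -3.90663815e+01,  1.87396485e+01,  4.21983629e+00,
        1.08736404e-02, -1.92959023e-04]), 'eef_pos': array([0.1664059 , 0.60184062, 0.23844215]), 'tool_rot': array([ 0.09437621, -0.70060178,  0.09593221,  0.70074766]), 'force': array([ 0.16952227,  0.24530674, -0.44706187]), 'torque': array([0.00198045, 0.01315565, 0.01554308]), 'finger_gap': 0.08651556073730286}
side {'fx': 502.2734203761781, 'fy': 502.2734203761781, 'cx': 318.1067697484729, 'cy': 194.84904303188128, 'k1': 0.031105605990638913, 'R': array([[ 0.99616289, -0.08731074, -0.00602804],
       [-0.0653279 , -0.69598186, -0.71508148],
       [ 0.05823889,  0.71273143, -0.69901512]]), 't': array([-0.55782157,  0.1220963 ,  1.71701197])}
top {'fx': 409.5712227732948, 'fy': 409.5712227732948, 'cx': 316.7271763106542, 'cy': 208.4737789841006, 'k1': 0.016276317758864386, 'R': array([[ 0.01371484, -0.99977516,  0.01617208],
       [-0.98482289, -0.0163048 , -0.17279474],
       [ 0.17301957, -0.01355678, -0.98482508]]), 't': array([-0.01027136,  0.5830257 ,  1.17447081])}
wrist {'fx': 304.8480168323503, 'fy': 304.8480168323503, 'cx': 317.78576705755637, 'cy': 196.89033847630273, 'k1': -0.015795889916071344, 'tool_from_camera': array([[ 6.37340904e-04, -2.77271928e-01,  9.60791274e-01,
        -1.44033060e-01],
       [ 9.99999757e-01,  4.49721037e-04, -5.33566180e-04,
        -6.61178759e-04],
       [-2.84145124e-04,  9.60791380e-01,  2.77272147e-01,
        -7.53286819e-02],
       [ 0.00000000e+00,  0.00000000e+00,  0.00000000e+00,
         1.00000000e+00]])}
```

View pics/side0.png

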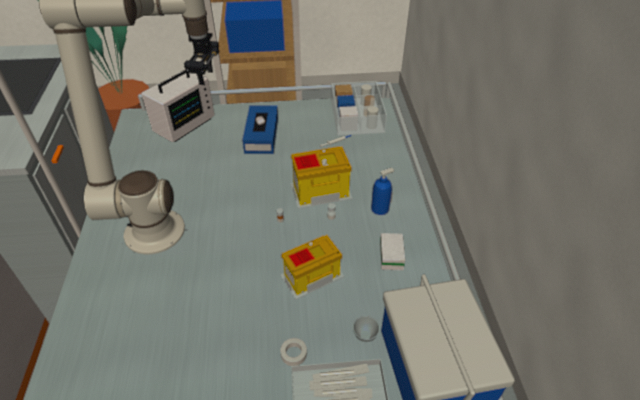

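View pics/top0.png

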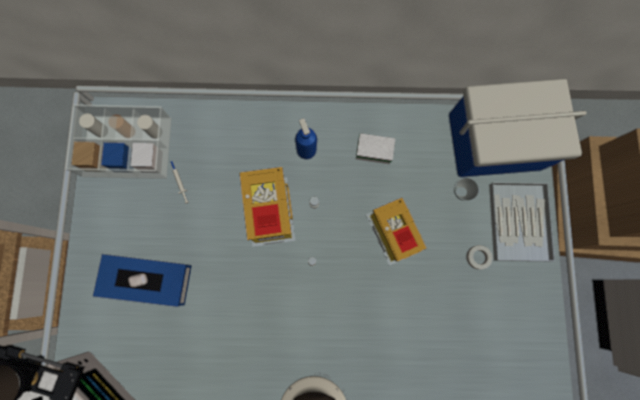

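View pics/wrist0.png

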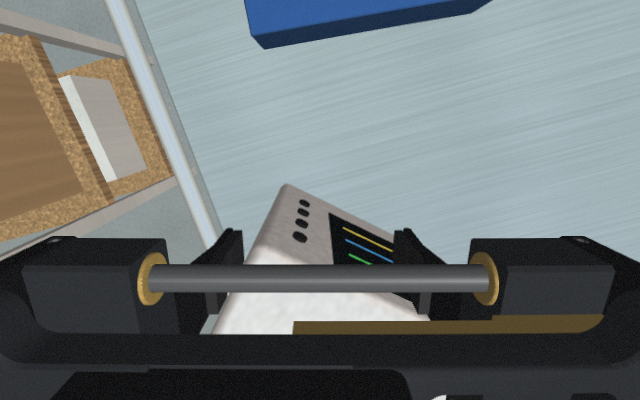

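```bash
python3 - <<'E'
import cv2, numpy as np
t=cv2.imread("pics/top0.png"); s=cv2.imread("pics/side0.png")
a=cv2.resize(t[155:275,225:345],(600,600),interpolation=cv2.INTER_CUBIC)
cv2.imwrite("pics/cA.png",a)
a=cv2.resize(t[180:280,350:450],(600,600),interpolation=cv2.INTER_CUBIC)
cv2.imwrite("pics/cB.png",a)
a=cv2.resize(s[130:310,260:400],None,fx=4,fy=4,interpolation=cv2.INTER_CUBIC)
cv2.imwrite("pics/cC.png",cv2.resize(s[135:215,270:370],(800,640)[0:2],interpolation=cv2.INTER_CUBIC)[:600])
cv2.imwrite("pics/cD.png",cv2.resize(s[225:300,265:365],(800,600),interpolation=cv2.INTER_CUBIC))
E
```

```text
(no output)
```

View pics/cA.png

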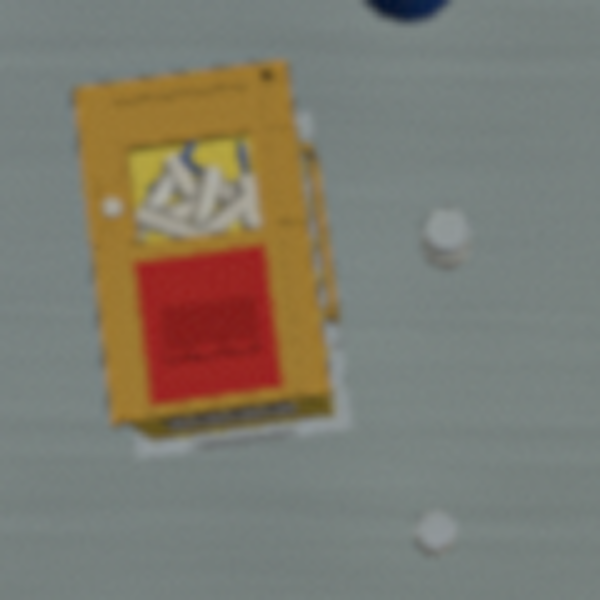

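View pics/cB.png

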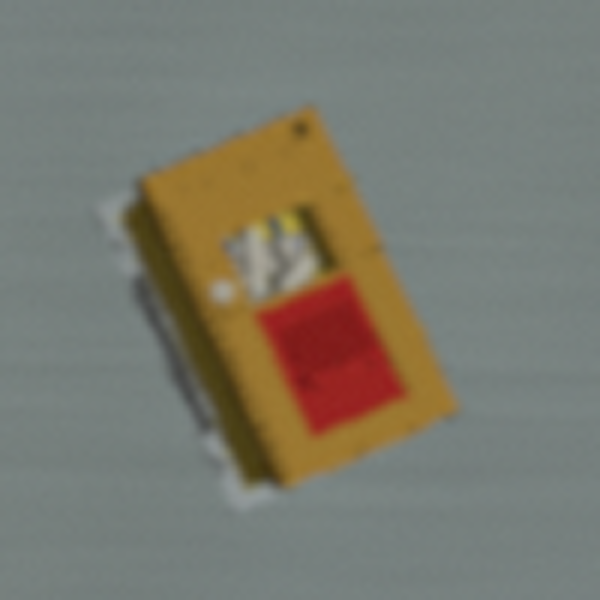

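View pics/cC.png

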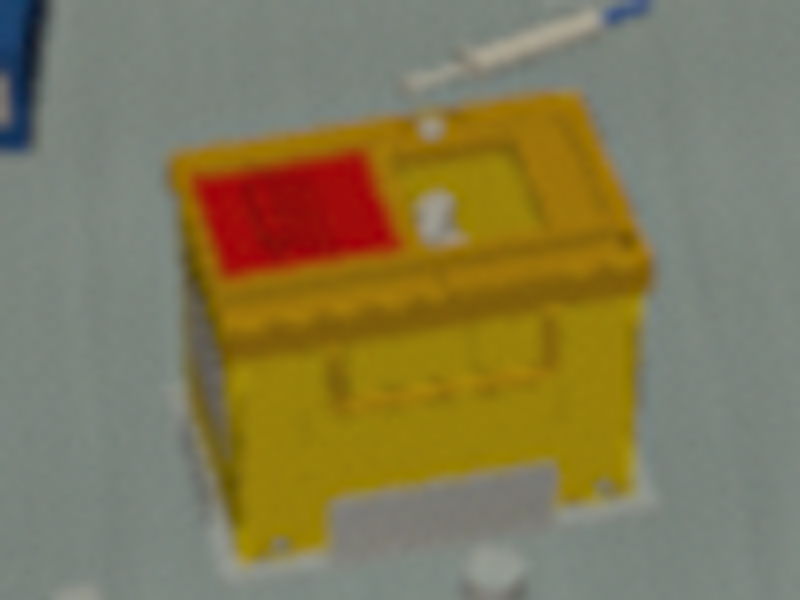

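View pics/cD.png

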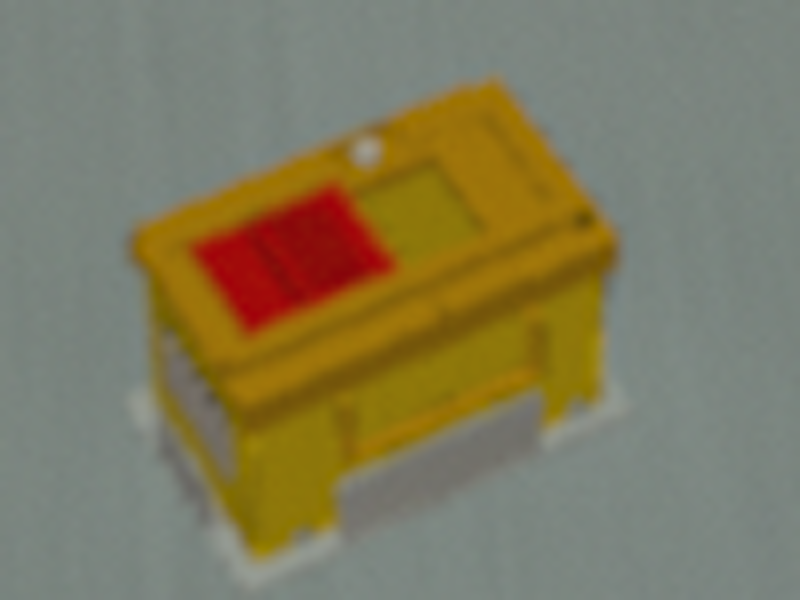

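```bash
cat > h.py <<'E'
import numpy as np, cv2
from rig import arm, optics
from scipy.spatial.transform import Rotation as Rn
def cam(n, st=None):
    c=optics.camera_info(n)
    if n!="wrist": return c,c["R"],c["t"]
    T=c["tool_from_camera"]; q=st["tool_rot"]; Rt=Rn.from_quat(np.r_[q[1:],q[0]]).as_matrix()
    Rwc=Rt@T[:3,:3]; p=Rt@T[:3,3]+st["eef_pos"]
    return c,Rwc.T,-Rwc.T@p
def ground(n,uv,z,st=None):
    c,R,t=cam(n,st); K=np.array([[c["fx"],0,c["cx"]],[0,c["fy"],c["cy"]],[0,0,1]])
    d=cv2.undistortPoints(np.array(uv,float).reshape(-1,1,2),K,np.array([c["k1"],0,0,0,0]))[:,0]
    o=-R.T@t; r=np.c_[d,np.ones(len(d))]@R
    return o+r*((z-o[2])/r[:,2])[:,None]
def crop(p,s,off): return (np.array(p,float)+.5)/s-.5+np.array(off)
def proj(n,X,st=None):
    c,R,t=cam(n,st); K=np.array([[c["fx"],0,c["cx"]],[0,c["fy"],c["cy"]],[0,0,1]])
    return cv2.projectPoints(np.array(X,float).reshape(-1,1,3),cv2.Rodrigues(R)[0],t,K,np.array([c["k1"],0,0,0,0]))[0][:,0]
E
python3 - <<'E'
from h import *
np.set_printoptions(precision=4,suppress=True)
def rep(l,n,p,s,off,z):
    X=ground(n,crop(p,s,off),z); print(l); print(X[:,:2]); 
    m=(X[0]+X[1]-X[2]-X[3])[:2]/2 ; print(' len',np.linalg.norm(m),'yaw',np.degrees(np.arctan2(m[1],m[0])),'wid',np.linalg.norm((X[0]+X[3]-X[1]-X[2])/2),'ctr',X.mean(0)[:2])
# order farL,farR,nearR,nearL
rep('big lid top','top',[(73,88),(287,62),(332,412),(112,425)],5,(225,155),.148)
rep('big red top','top',[(134,263),(266,247),(283,385),(150,404)],5,(225,155),.1505)
rep('small lid top','top',[(142,180),(312,103),(459,408),(288,488)],6,(350,180),.108)
rep('small red top','top',[(258,316),(348,276),(408,395),(315,434)],6,(350,180),.1105)
rep('big lid side','side',[(580,93),(650,262),(222,340),(170,160)],8,(270,135),.148)
rep('big red side','side',[(364,150),(402,245),(225,276),(192,180)],8,(270,135),.1505)
rep('small lid side','side',[(493,80),(615,240),(235,395),(135,235)],8,(265,225),.108)
rep('small red side','side',[(340,185),(397,266),(248,333),(192,242)],8,(265,225),.1105)
# faces
for l,n,p,s,o,z in [('bigface','top',[(163,360),(258,347)],5,(225,155),.1525),('smallface','top',[(300,383),(367,353)],6,(350,180),.1125),
  ('bigface','side',[(246,188),(270,255)],8,(270,135),.1505),('smallface','side',[(262,238),(300,303)],8,(265,225),.1105)]:
    print(l,n,ground(n,crop(p,s,o),z)[:,:2])
E
```

```text
big lid top
[[0.665  0.2171]
 [0.6822 0.0986]
 [0.4863 0.0686]
 [0.4774 0.1874]]
 len 0.19401433862136935 yaw 8.844738139250449 wid 0.11932209749074592 ctr [0.5777 0.1429]
big red top
[[0.5662 0.1788]
 [0.5763 0.107 ]
 [0.5003 0.0954]
 [0.4889 0.167 ]]
 len 0.07754014197879493 yaw 8.656433024153174 wid 0.07251119967560947 ctr [0.5329 0.1371]
small lid top
[[ 0.5725 -0.162 ]
 [ 0.6113 -0.2439]
 [ 0.4665 -0.3097]
 [ 0.4281 -0.2286]]
 len 0.159016642749068 yaw 24.58217428188508 wid 0.09015383698824964 ctr [ 0.5196 -0.2361]
small red top
[[ 0.5081 -0.2156]
 [ 0.5277 -0.2585]
 [ 0.472  -0.2852]
 [ 0.4532 -0.2412]]
 len 0.06117427444849521 yaw 25.31258139934333 wid 0.047534983108386324 ctr [ 0.4902 -0.2501]
big lid side
[[0.6657 0.2118]
 [0.6816 0.0949]
 [0.4962 0.0626]
 [0.4802 0.1824]]
 len 0.187999007786056 yaw 9.447068966477447 wid 0.11940440163302986 ctr [0.581  0.1379]
big red side
[[0.5657 0.1782]
 [0.5767 0.1131]
 [0.4998 0.1002]
 [0.4891 0.1648]]
 len 0.07785665143341769 yaw 9.706939312332196 wid 0.06576089720182883 ctr [0.5328 0.1391]
small lid side
[[ 0.5712 -0.1659]
 [ 0.6087 -0.2487]
 [ 0.4638 -0.3068]
 [ 0.4304 -0.2298]]
 len 0.15534828294048328 yaw 23.110200179910823 wid 0.08739260505356668 ctr [ 0.5185 -0.2378]
small red side
[[ 0.5083 -0.2149]
 [ 0.5266 -0.2555]
 [ 0.4699 -0.2813]
 [ 0.4515 -0.2371]]
 len 0.061623181235501256 yaw 22.95074411070358 wid 0.04616884447025726 ctr [ 0.4891 -0.2472]
bigface top [[0.5127 0.1606]
 [0.5206 0.1095]]
smallface top [[ 0.4767 -0.2343]
 [ 0.4912 -0.266 ]]
bigface side [[0.5123 0.1572]
 [0.5198 0.1119]]
smallface side [[ 0.4776 -0.2377]
 [ 0.4897 -0.2693]]
```

```bash
cat >> h.py <<'E'
def goal(face,yaw,back,z):
    d=np.array([np.cos(yaw),np.sin(yaw),0]); x=np.array([0,0,-1.]); R=np.c_[x,np.cross(d,x),d]
    return np.r_[np.array(face)-back*d[:2],z],R
def toGoal(p,R):
    st=arm.state(); q=st["tool_rot"]; Rt=Rn.from_quat(np.r_[q[1:],q[0]]).as_matrix()
    print('t',st['time_s'],'pos',st['eef_pos'],'F',st['force'],'gap',st['finger_gap'])
    print('shift in tool',Rt.T@(p-st['eef_pos']),'rotvec tool',Rn.from_matrix(Rt.T@R).as_rotvec(),'shift in goal axes',R.T@(p-st['eef_pos']), 'q',st['q'])
B=((.5164,.135),np.radians(9.1)); S=((.4836,-.2525),np.radians(24))
np.set_printoptions(precision=4,suppress=True)
E
python3 -c "
from h import *
toGoal(*goal(*B,.014,.24))
print(np.degrees(toGoal(*goal(*S,.014,.24)) or 0))
print(ground('top',[(306,143),(313,202),(312,261)],.06))"
```

```text
t 0.15 pos [0.1665 0.602  0.2387] F [-1.2145 -0.1063 -0.2089] gap 0.08722097687071713
shift in tool [-0.0006  0.3626 -0.4491] rotvec tool [ 2.7128 -0.0023 -0.0004] shift in goal axes [-0.0013 -0.5165  0.2577] q [ 1.5596  0.3854  0.007  -0.0004 -1.194  -0.2586]
t 0.15 pos [0.1665 0.602  0.2387] F [-1.2145 -0.1063 -0.2089] gap 0.08722097687071713
shift in tool [ 0.      0.7479 -0.5227] rotvec tool [ 2.4527 -0.0021 -0.0006] shift in goal axes [-0.0013 -0.9096 -0.0718] q [ 1.5596  0.3854  0.007  -0.0004 -1.194  -0.2586]
0.0
[[0.7838 0.0342 0.06  ]
 [0.6009 0.01   0.06  ]
 [0.4265 0.0103 0.06  ]]
```

Request:
send_rows:
  plan: [0,0,0,-0.143,0,0,0,0,0,0,-0.143,0,0,0,0,0,0,-0.143,0,0,0,0,0,0,0,0,0,0]
  newtons: 10

```text
time_s: 0.55
eef_pos: [0.1665, 0.6022, 0.2391]
tool_rot: [-0.056, -0.705, -0.056, 0.705]
force: [0.2, -0.1, -0.0]
finger_gap: 0.0626
```

```bash
sed -i 's/R=np.c_\[x,np.cross(d,x),d\]/R=np.c_[x,np.cross(-d,x),-d]/' h.py; python3 -c "
from h import *
toGoal(*goal(*B,.014,.24))"
```

```text
t 0.55 pos [0.1665 0.6022 0.2391] F [ 0.1652 -0.1355 -0.0111] gap 0.06264725134097666
shift in tool [-0.0006  0.5167 -0.2576] rotvec tool [ 0.0001  0.0003 -0.0007] shift in goal axes [-0.0009  0.5167 -0.2576] q [ 1.5596  0.385   0.0075 -0.0002 -1.194   0.1701]
```

Request:
send_rows:
  plan: [0,0.043,-0.0215,0,0,0,0,0,0.043,-0.0215,0,0,0,0,0,0.043,-0.0215,0,0,0,0,0,0.043,-0.0215,0,0,0,0,0,0.043,-0.0215,0,0,0,0,0,0.043,-0.0215,0,0,0,0,0,0.043,-0.0215,0,0,0,0,0,0.043,-0.0215,0,0,0,0,0,0.043,-0.0215,0,0,0,0,0,0.043,-0.0215,0,0,0,0,0,0.043,-0.0215,0,0,0,0,0,0.043,-0.0215,0,0,0,0]

```text
time_s: 1.75
eef_pos: [0.5039, 0.132, 0.2397]
tool_rot: [0.055, 0.705, 0.055, -0.705]
force: [0.4, 0.9, 1.1]
finger_gap: 0.0006
```

Request:
send_rows:
  plan: [0,0,0,0,0,0,0,0,0,0,0,0,0,0]

```text
time_s: 1.95
eef_pos: [0.5033, 0.1326, 0.2391]
tool_rot: [-0.054, -0.705, -0.054, 0.705]
force: [0.3, -0.3, 0.2]
finger_gap: 0.0005
```

```bash
python3 -c "
from h import *
toGoal(*goal(*B,.014,.24))
st=arm.state()
cv2.imwrite('pics/w1.png',optics.grab_frame('wrist'))
print(proj('wrist',[[.5164,.135,.1505],[.5789,.1395,.148]],st))"
```

```text
t 1.95 pos [0.5033 0.1326 0.2391] F [ 0.2745 -0.3023  0.2121] gap 0.0005212106465509538
shift in tool [-0.0009 -0.0003  0.0007] rotvec tool [-0.005   0.0009 -0.0001] shift in goal axes [-0.0009 -0.0003  0.0007] q [ 0.5696  0.2077 -0.2457 -0.0003 -1.1183  1.1552]
[[318.6624 191.0607]
 [325.6627 108.8751]]
```

View pics/w1.png

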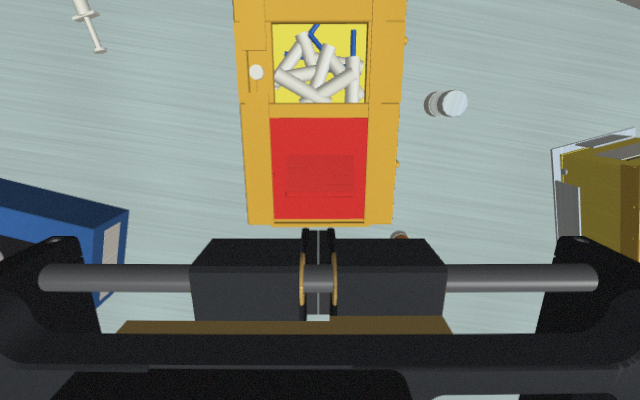

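```bash
python3 -c "
from h import *
st=arm.state()
im=cv2.imread('pics/w1.png'); cv2.imwrite('pics/w1c.png',cv2.resize(im[100:230,230:410],(792,572),interpolation=cv2.INTER_CUBIC))
print(ground('wrist',[(270,219),(365,219),(367,118),(270,118)],.1505,st))
print(proj('wrist',[[.5164,.135,.1625]],st), st['force'])"
```

```text
[[0.4866 0.1714 0.1505]
 [0.4987 0.0951 0.1505]
 [0.5769 0.1094 0.1505]
 [0.5657 0.1804 0.1505]]
[[320.0942 194.8638]] [-0.0255  0.4478 -0.2179]
```

View pics/w1c.png

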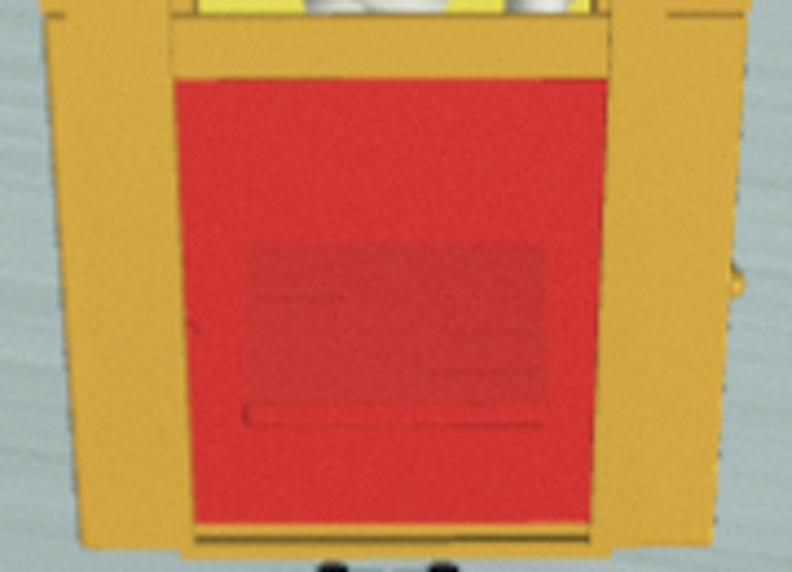

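Request:
send_rows:
  plan: [0.03,0,0.003,0,0,0,0,0.02,0,0,0,0,0,0,0.006,0,0,0,0,0,0,0.006,0,0,0,0,0,0,0.004,0,0,0,0,0,0,0,0,0,0,0,0,0]

```text
time_s: 2.6
eef_pos: [0.5002, 0.1338, 0.1738]
tool_rot: [0.056, 0.705, 0.056, -0.705]
force: [0.4, 0.5, -0.8]
finger_gap: 0.0002
```

Request:
send_rows:
  plan: [0.0015,0,-0.003,0,0,0,0,0,0,-0.005,0,0,0,0,0,0,-0.005,0,0,0,0,0,0,-0.005,0,0,0,0]

```text
time_s: 3.0
eef_pos: [0.5183, 0.1362, 0.1723]
tool_rot: [-0.056, -0.705, -0.056, 0.705]
force: [-2.8, -0.6, 1.8]
finger_gap: 0.0005
```

Request:
send_rows:
  plan: [0,0,-0.005,0,0,0,0,0,0,-0.005,0,0,0,0,0,0,-0.005,0,0,0,0,0,0,-0.005,0,0,0,0]

```text
time_s: 3.4
eef_pos: [0.5381, 0.1393, 0.172]
tool_rot: [-0.056, -0.705, -0.056, 0.705]
force: [-1.7, -1.5, 1.4]
finger_gap: 0.0005
```

Request:
send_rows:
  plan: [0,0,-0.005,0,0,0,0,0,0,-0.005,0,0,0,0]

```text
time_s: 3.6
eef_pos: [0.5479, 0.1408, 0.172]
tool_rot: [-0.056, -0.705, -0.056, 0.705]
force: [-1.0, -1.0, 1.9]
finger_gap: 0.0002
```

Request:
send_rows:
  plan: [0,0,-0.005,0,0,0,0,0,0,-0.005,0,0,0,0]

```text
time_s: 3.8
eef_pos: [0.5577, 0.1425, 0.172]
tool_rot: [-0.056, -0.705, -0.056, 0.705]
force: [-1.8, -0.5, 0.6]
finger_gap: 0.0003
```

Request:
send_rows:
  plan: [0,0,-0.005,0,0,0,0,0,0,0,0,0,0,0]

```text
time_s: 4.0
eef_pos: [0.5618, 0.143, 0.1718]
tool_rot: [-0.056, -0.704, -0.056, 0.706]
force: [-4.2, -1.3, 2.0]
finger_gap: 0.0004
```

Request:
send_rows:
  plan: [0,0,-0.004,0,0,0,0,0,0,0,0,0,0,0]

```text
time_s: 4.2
eef_pos: [0.5662, 0.1438, 0.1718]
tool_rot: [-0.056, -0.705, -0.056, 0.705]
force: [-0.6, -1.8, -0.4]
finger_gap: 0.0006
```

Request:
send_rows:
  plan: [0,0,-0.004,0,0,0,0,0,0,0,0,0,0,0]

```text
time_s: 4.4
eef_pos: [0.5715, 0.1451, 0.1721]
tool_rot: [0.056, 0.706, 0.057, -0.704]
force: [1.4, -0.2, -1.1]
finger_gap: 0.0005
```

Request:
send_rows:
  plan: [0,0,-0.004,0,0,0,0,0,0,0,0,0,0,0]

```text
time_s: 4.6
eef_pos: [0.5733, 0.1451, 0.172]
tool_rot: [-0.056, -0.704, -0.056, 0.706]
force: [-4.3, 0.7, 2.5]
finger_gap: 0.0004
```

Request:
send_rows:
  plan: [0,0,-0.004,0,0,0,0,0,0,0,0,0,0,0]

```text
time_s: 4.8
eef_pos: [0.5749, 0.1452, 0.1719]
tool_rot: [-0.057, -0.702, -0.056, 0.708]
force: [-10.8, 1.0, 6.3]
finger_gap: 0.0004
```

Request:
send_rows:
  plan: [0,0,-0.004,0,0,0,0,0,0,0,0,0,0,0]

```text
time_s: 5.0
eef_pos: [0.5775, 0.1455, 0.1718]
tool_rot: [-0.057, -0.701, -0.055, 0.709]
force: [-13.4, 0.6, 9.0]
finger_gap: 0.0
```

Request:
send_rows:
  plan: [0,0,-0.004,0,0,0,0,0,0,0,0,0,0,0]

```text
time_s: 5.2
eef_pos: [0.5865, 0.1476, 0.1724]
tool_rot: [0.056, 0.705, 0.057, -0.704]
force: [0.4, 0.1, -0.2]
finger_gap: 0.0002
```

Request:
send_rows:
  plan: [0,0,-0.003,0,0,0,0,0,0,0,0,0,0,0]

```text
time_s: 5.4
eef_pos: [0.5901, 0.1479, 0.1721]
tool_rot: [0.056, 0.705, 0.056, -0.704]
force: [-0.4, 0.6, -0.1]
finger_gap: 0.0006
```

Request:
send_rows:
  plan: [0,0,-0.003,0,0,0,0,0,0,0,0,0,0,0]

```text
time_s: 5.6
eef_pos: [0.5918, 0.148, 0.1718]
tool_rot: [-0.056, -0.704, -0.056, 0.705]
force: [-0.3, -0.4, 0.3]
finger_gap: 0.0006
```

Request:
send_rows:
  plan: [0,0,-0.003,0,0,0,0,0,0,0,0,0,0,0]

```text
time_s: 5.8
eef_pos: [0.5921, 0.1479, 0.1717]
tool_rot: [-0.057, -0.702, -0.056, 0.708]
force: [-8.7, 0.6, 4.8]
finger_gap: 0.0004
```

Request:
send_rows:
  plan: [0,0,-0.004,0,0,0,0,0,0,0,0,0,0,0]

```text
time_s: 6.0
eef_pos: [0.5925, 0.1478, 0.1715]
tool_rot: [-0.057, -0.699, -0.055, 0.711]
force: [-17.0, 0.5, 10.9]
finger_gap: 0.0005
```

Request:
send_rows:
  plan: [0,0,0.014,0,0,0,0,-0.03,0,0,0,0,0,0,-0.035,0,0,0,0,0,0,0,0,0.03,0,0,0,0,0,0,0,0,0,0,0]

```text
time_s: 6.5
eef_pos: [0.5539, 0.142, 0.2386]
tool_rot: [0.056, 0.705, 0.057, -0.704]
force: [0.8, -1.3, 0.6]
finger_gap: 0.0008
```

```bash
python3 -c "
from h import *
toGoal(*goal(*S,.017,.24))
im=optics.grab_frame('wrist'); cv2.imwrite('pics/w2.png',im)"
```

```text
t 6.5 pos [0.5539 0.142  0.2386] F [ 0.8161 -1.3236  0.5866] gap 0.0008336877280086353
shift in tool [-0.0023  0.3827  0.1484] rotvec tool [-0.2595 -0.0021  0.0012] shift in goal axes [-0.0014  0.3318  0.2417] q [ 0.5338  0.2942 -0.1287 -0.0007 -1.1456  1.1967]
```

View pics/w2.png

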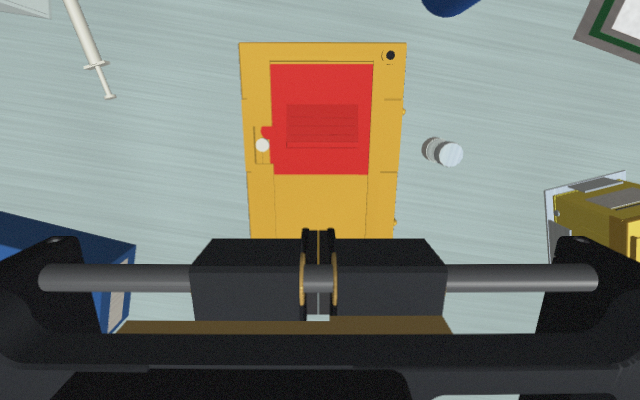

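Request:
send_rows:
  plan: [0,0,0,-0.13,0,0,0,0,0,0,-0.13,0,0,0,0,0.0369,0.0269,0,0,0,0,0,0.0369,0.0269,0,0,0,0,0,0.0369,0.0269,0,0,0,0,0,0.0369,0.0269,0,0,0,0,0,0.0369,0.0269,0,0,0,0,0,0.0369,0.0269,0,0,0,0,0,0.0369,0.0269,0,0,0,0,0,0.0369,0.0269,0,0,0,0,0,0.0369,0.0269,0,0,0,0,0,0,0,0,0,0,0]

```text
time_s: 7.75
eef_pos: [0.4687, -0.2642, 0.2362]
tool_rot: [-0.145, -0.692, -0.145, 0.692]
force: [-0.7, 0.6, 0.5]
finger_gap: 0.0004
```

```bash
python3 -c "
from h import *
toGoal(*goal(*S,.017,.24))
st=arm.state()
im=optics.grab_frame('wrist'); cv2.imwrite('pics/w3.png',im)
cv2.imwrite('pics/w3c.png',cv2.resize(im[90:230,230:410],(792,616))[:600])
print(proj('wrist',[[*S[0],.1225]],st),proj('wrist',[[*S[0],.1105]],st))"
```

```text
t 7.75 pos [ 0.4687 -0.2642  0.2362] F [-0.7092  0.5526  0.4959] gap 0.0004197320201791956
shift in tool [-0.0038 -0.0047 -0.0013] rotvec tool [-0.0061  0.0012 -0.0005] shift in goal axes [-0.0038 -0.0046 -0.0014] q [-0.2112  0.2398 -0.2112  0.0012 -1.1205  2.1943]
[[313.4701 178.1722]] [[313.6448 175.2581]]
```

View pics/w3.png

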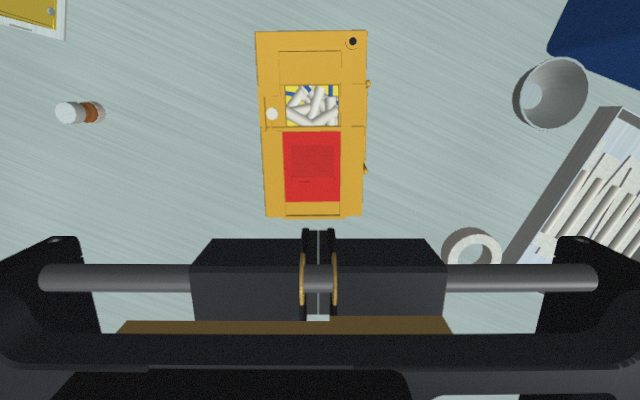

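View pics/w3c.png

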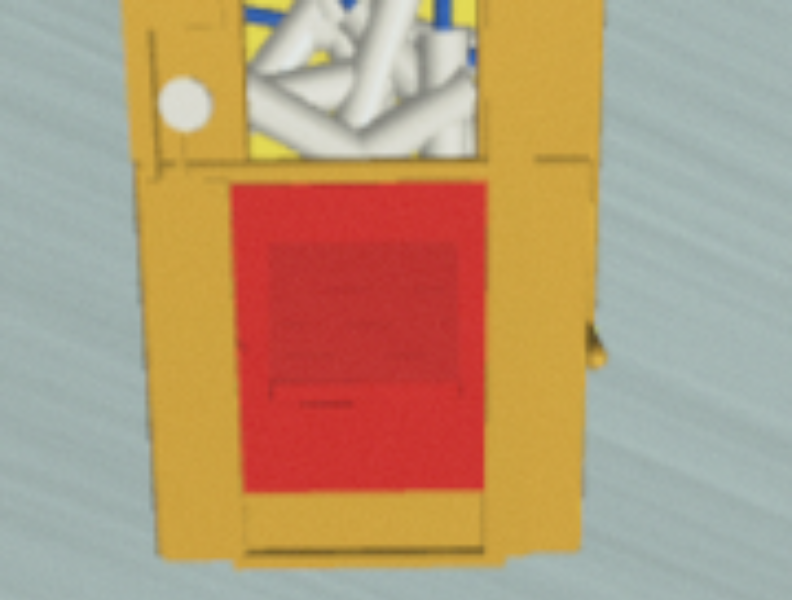

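Request:
send_rows:
  plan: [0.03,-0.0045,0,0,0,0,0,0.03,0,0,0,0,0,0,0.025,0,0,0,0,0,0,0.008,0,0,0,0,0,0,0.006,0,0,0,0,0,0,0.0,0,0,0,0,0,0,0,0,0,0,0,0,0]

```text
time_s: 8.5
eef_pos: [0.4686, -0.2556, 0.1392]
tool_rot: [0.148, 0.692, 0.147, -0.691]
force: [0.2, -0.4, -0.0]
finger_gap: 0.0003
```

```bash
python3 -c "
from h import *
toGoal(*goal((.4813,-.2536),S[1],.014,.1325))"
```

```text
t 8.5 pos [ 0.4686 -0.2556  0.1392] F [ 0.2172 -0.3666 -0.0332] gap 0.00025856825919792775
shift in tool [0.0067 0.0033 0.0016] rotvec tool [ 0.0011 -0.0017 -0.0016] shift in goal axes [0.0067 0.0033 0.0016] q [-0.1951  0.3279 -0.357   0.0005 -0.8836  2.1856]
```

Request:
send_rows:
  plan: [0,0.0033,0.0015,0,0,0,0,0.004,0,0,0,0,0,0,0.003,0,0,0,0,0,0,0,0,0,0,0,0,0,0,0,0,0,0,0,0]

```text
time_s: 9.0
eef_pos: [0.4675, -0.2592, 0.1309]
tool_rot: [-0.147, -0.692, -0.147, 0.692]
force: [-0.1, -0.4, -0.5]
finger_gap: 0.0004
```

```bash
python3 -c "
from h import *
toGoal(*goal((.4813,-.2536),S[1],.014,.1325))"
```

```text
t 9.0 pos [ 0.4675 -0.2592  0.1309] F [-0.109  -0.4281 -0.455 ] gap 0.00035804428334944543
shift in tool [-0.0016  0.0005 -0.0009] rotvec tool [0.0003 0.0003 0.0002] shift in goal axes [-0.0016  0.0005 -0.0009] q [-0.2027  0.3401 -0.3631  0.     -0.868   2.1926]
```

Request:
send_rows:
  plan: [-0.001,0,-0.004,0,0,0,0,0,0,-0.004,0,0,0,0,0,0,-0.004,0,0,0,0,0,0,-0.004,0,0,0,0,0,0,-0.004,0,0,0,0]

```text
time_s: 9.5
eef_pos: [0.486, -0.2508, 0.132]
tool_rot: [-0.147, -0.691, -0.147, 0.692]
force: [-1.4, -0.2, 1.1]
finger_gap: 0.0004
```

Request:
send_rows:
  plan: [0,0,-0.003,0,0,0,0,0,0,-0.002,0,0,0,0,0,0,0,0,0,0,0]

```text
time_s: 9.8
eef_pos: [0.4909, -0.2488, 0.132]
tool_rot: [0.147, 0.692, 0.147, -0.691]
force: [-0.1, -0.5, -0.4]
finger_gap: 0.0008
```

```bash
python3 -c "
from h import *
toGoal(*goal((.4813,-.2536),S[1],.0095,.1325))
st=arm.state()
im=optics.grab_frame('wrist')
cv2.imwrite('pics/w4.png',im)"
```

```text
t 9.8 pos [ 0.4909 -0.2488  0.132 ] F [-0.1383 -0.4726 -0.3666] gap 0.0007556637299906452
shift in tool [-0.0005  0.0004  0.0202] rotvec tool [ 0.0006 -0.0006 -0.0003] shift in goal axes [-0.0005  0.0004  0.0202] q [-0.1746  0.3624 -0.3241 -0.0001 -0.8837  2.165 ]
```

View pics/w4.png

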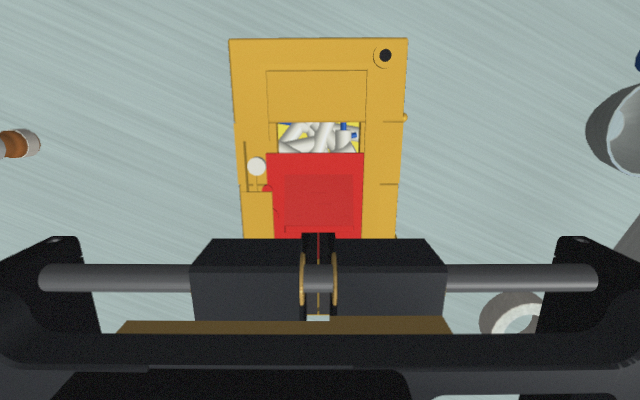

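```bash
python3 -c "
from h import *
st=arm.state()
d=np.array([np.cos(S[1]),np.sin(S[1]),0])
X=ground('wrist',[(268,153.5),(363,153.5)],.1105,st); print(X, (X.mean(0)-[.5176,-.2365,.1105])@d)
st3=dict(eef_pos=np.array([.4687,-.2642,.2362]),tool_rot=np.array([-.145,-.692,-.145,.692]))
X=ground('wrist',[(282,131.7),(340,131.7)],.1105,st3); print(X, (X.mean(0)-[.5176,-.2365,.1105])@d)
st2=dict(eef_pos=np.array([.5539,.142,.2386]),tool_rot=np.array([.056,.705,.057,-.704]))
d=np.array([np.cos(B[1]),np.sin(B[1]),0])
X=ground('wrist',[(270,64.5),(373,64.5)],.1505,st2); print(X, (X.mean(0)-[.5713,.1444,.1505])@d)
"
```

```text
[[ 0.5277 -0.2017  0.1105]
 [ 0.5487 -0.2489  0.1105]] 0.02336456577830543
[[ 0.5081 -0.2118  0.1105]
 [ 0.5283 -0.2579  0.1105]] 0.001178791355257776
[[0.6535 0.1935 0.1505]
 [0.6651 0.1217 0.1505]] 0.08896224805021606
```

Request:
send_rows:
  plan: [0,0,-0.003,0,0,0,0,0,0,0,0,0,0,0]

```text
time_s: 10.05
eef_pos: [0.4935, -0.2478, 0.132]
tool_rot: [0.147, 0.692, 0.147, -0.692]
force: [-1.9, -0.7, 0.3]
finger_gap: 0.0005
```

Request:
send_rows:
  plan: [0,0,-0.002,0,0,0,0,0,0,0,0,0,0,0]

```text
time_s: 10.25
eef_pos: [0.4952, -0.247, 0.132]
tool_rot: [0.147, 0.692, 0.147, -0.692]
force: [-1.0, -1.4, 0.1]
finger_gap: 0.0002
```

Request:
send_rows:
  plan: [0,0,-0.002,0,0,0,0,0,0,0,0,0,0,0]

```text
time_s: 10.45
eef_pos: [0.497, -0.2461, 0.132]
tool_rot: [0.147, 0.692, 0.147, -0.692]
force: [-1.3, -0.5, -0.3]
finger_gap: 0.0003
```

Request:
send_rows:
  plan: [0,0,-0.002,0,0,0,0,0,0,0,0,0,0,0]

```text
time_s: 10.65
eef_pos: [0.4985, -0.2455, 0.132]
tool_rot: [-0.147, -0.691, -0.147, 0.692]
force: [-1.9, -1.3, -0.0]
finger_gap: 0.0005
```

Request:
send_rows:
  plan: [0,0,-0.0015,0,0,0,0,0,0,0,0,0,0,0]

```text
time_s: 10.85
eef_pos: [0.499, -0.2452, 0.132]
tool_rot: [-0.147, -0.691, -0.147, 0.693]
force: [-2.9, -3.2, 1.7]
finger_gap: 0.0
```

Request:
send_rows:
  plan: [0,0,-0.0015,0,0,0,0,0,0,0,0,0,0,0]

```text
time_s: 11.05
eef_pos: [0.4997, -0.2449, 0.132]
tool_rot: [-0.147, -0.69, -0.147, 0.693]
force: [-4.7, -4.7, 1.5]
finger_gap: 0.0007
```

Request:
send_rows:
  plan: [0,0,-0.0015,0,0,0,0,0,0,0,0,0,0,0]

```text
time_s: 11.25
eef_pos: [0.5008, -0.2444, 0.132]
tool_rot: [-0.147, -0.69, -0.147, 0.693]
force: [-6.4, -4.8, 1.1]
finger_gap: 0.0003
```

Request:
send_rows:
  plan: [0,0,-0.001,0,0,0,0,0,0,0,0,0,0,0]

```text
time_s: 11.45
eef_pos: [0.5021, -0.2438, 0.132]
tool_rot: [-0.147, -0.69, -0.147, 0.693]
force: [-5.0, -3.4, 1.4]
finger_gap: 0.0003
```

Request:
send_rows:
  plan: [0,0,-0.001,0,0,0,0,0,0,0,0,0,0,0]

```text
time_s: 11.65
eef_pos: [0.5047, -0.2427, 0.132]
tool_rot: [0.147, 0.692, 0.147, -0.691]
force: [-0.1, -1.1, 0.1]
finger_gap: 0.0003
```

Request:
send_rows:
  plan: [0,0,0,0,0,0,0]

```text
time_s: 11.75
eef_pos: [0.5055, -0.2425, 0.1322]
tool_rot: [0.147, 0.692, 0.147, -0.691]
force: [0.9, 0.3, 1.1]
finger_gap: 0.0007
```

Request:
send_rows:
  plan: [0,0,0.01,0,0,0,0,-0.03,0,0,0,0,0,0,-0.04,0,0,0,0,0,0,-0.04,0,0,0,0,0,0,0,0,0.03,0,0,0,0,0,0,0,0,0,0,0,0,0,0,0,0,0,0]

```text
time_s: 12.45
eef_pos: [0.4675, -0.259, 0.2422]
tool_rot: [0.147, 0.692, 0.147, -0.691]
force: [0.6, 0.3, -0.4]
finger_gap: 0.0004
```

```bash
python3 -c "
from h import *
toGoal(*goal((.4813,-.2536),S[1],.0095,.1325))
st=arm.state(); print(st['tool_rot'])
im=optics.grab_frame('wrist')
cv2.imwrite('pics/w5.png',im)
cv2.imwrite('pics/w5c.png',cv2.resize(im[40:220,230:420],(760,720))[:600])
im=optics.grab_frame('top')
cv2.imwrite('pics/t5.png',im)
cv2.imwrite('pics/t5c.png',cv2.resize(im[155:275,225:445],(792,432),interpolation=cv2.INTER_CUBIC))"
```

```text
t 12.45 pos [ 0.4675 -0.259   0.2422] F [ 0.6301  0.3111 -0.3896] gap 0.0003976651671626353
shift in tool [ 0.1097  0.0006 -0.0051] rotvec tool [-0.0004 -0.0011 -0.0002] shift in goal axes [ 0.1097  0.0007 -0.0053] q [-0.2025  0.2284 -0.21   -0.0005 -1.1314  2.192 ]
[ 0.1469  0.6921  0.1469 -0.6913]
```

View pics/w5c.png

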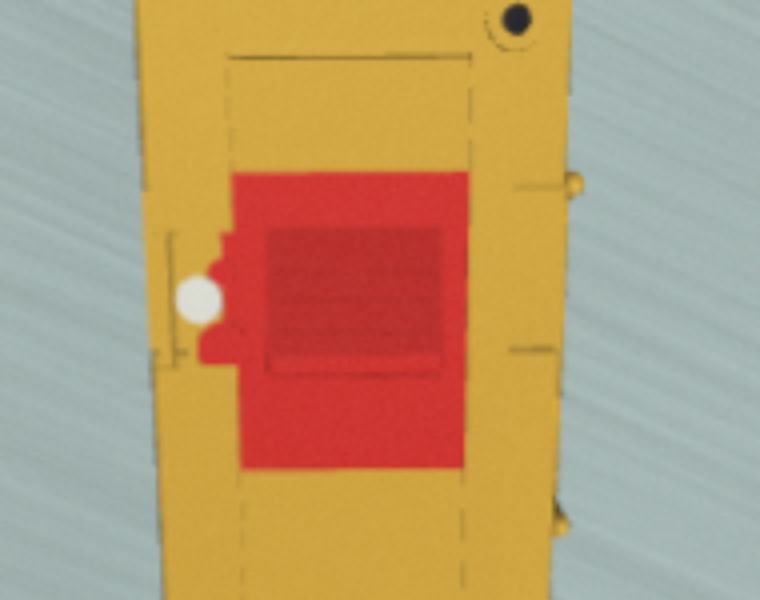

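View pics/t5.png

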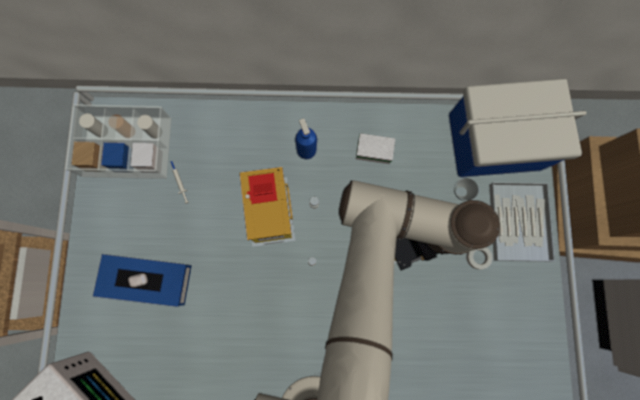

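View pics/w5.png

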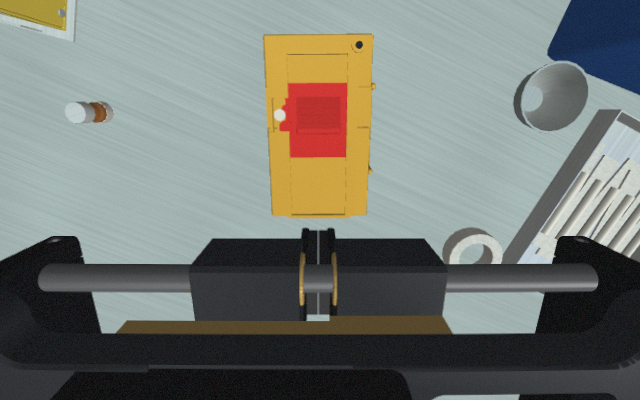

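```bash
python3 -c "
from h import *
st=arm.state()
d=np.array([np.cos(S[1]),np.sin(S[1]),0])
g=lambda u,v:ground('wrist',[(230+u/4,40+v/4)],.1105,st)[0]
print('to far line',(g(350,57)-g(350,172))@d,'near edge to far line', (g(350,57)-g(350,467))@d)
st2=dict(eef_pos=np.array([.5539,.142,.2386]),tool_rot=np.array([.056,.705,.057,-.704]))
X=ground('wrist',[(320,64.5),(320,61)],.1505,st2); print(np.linalg.norm(X[1]-X[0]))
X=np.array([g(350,172)]);print('front travel',(X-[.5180,-.2355,.1105])@d)
"
```

```text
to far line 0.022530047928769472 near edge to far line 0.08542195231363128
0.0022949581877842185
front travel [0.0422]
```

```bash
python3 -c "
from rig import arm
print(arm.state()['force'],arm.state()['joint_velocities']); print(arm.sign_off())"
```

```text
[ 0.12579161 -0.57638895 -0.09009549] [ 0.00424891  0.01274159  0.00457411  0.00362654 -0.00193657 -0.00056692]
the job is handed in; nothing more can be done
None
```

I pushed both shutters with the closed fingertips and handed the job in at about 12.5 s. My last checks put both where they should be.

- **Larger bin (locked):** The shutter went over the first bump, which showed only weakly (about 4 N in the readings), and then the stiffer one at about 14–16 N. It then came up against the end stop, where the force rose to about 20 N with no further movement. In the wrist picture the panel had travelled about 89 mm, and the final top view shows it closed.
- **Smaller bin (first click):** I moved in 1–2 mm steps until the force peaked at about 8 N and dropped to near zero, then backed off at once. The wrist picture leaves about 20 mm to its end stop, which puts the shutter at about 0.054 m. It never reached the second bump.
- **Surroundings:** In the final pictures the bystanders appear where they started. The arm was clear above the bins, with the force reading within noise.

No check failed. My first position for the smaller thumb step was about 3 mm off, and I corrected it from the wrist view before lowering the fingers. I read how far each bin is lifted only by eye from the pictures; nothing looked raised.

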